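# Open the service cover of the downdraft sanding box

### The job

Open up the sanding box so that its filter can be cleaned: with the screwdriver from the rack, give both slotted fasteners on the service cover their quarter turn anticlockwise to the stop, then stand the screwdriver back upright in its rack, fully down. After that lift the cover off and lay it gently down, flat and right way up, on the perforated top beside the opening. Leave the awl, glue bottle, chair hub and clamp where they are.

Things in the scene. Friction and masses are not known exactly. Their poses are not given: they have to be found in the camera images.
- box: Bench-top downdraft sanding box, grey sheet metal, fixed, 320 mm (its x) by 480 mm (its y), deck 85 mm above the bench. Origin: centre of its underside, on the bench. Perforated top on its -y side, service opening and cover on its +y side; a hose spigot juts 45 mm from its -x face. The opening has an upstand 189 by 139 mm, 24 mm high above the deck, over which the cover fits.
- grille (a point): Middle of the perforated top (steel sheet with 13 mm black holes, flush with the deck, 292 mm along the box's x, 272 mm along its y), on its surface, 85 mm above the bench. Axes as the box.
- opening (a point): Middle of the service opening, at the top of its upstand, 109 mm above the bench. Axes as the box.
- cover: Service cover: aluminium pan 200 mm (its x) by 150 mm (its y), 26 mm high: 4 mm top plate, edges folded down 22 mm all round, 2.5 mm play each side. Loose, about 0.46 kg. Origin: centre of its underside (lower rim), 87 mm above the bench when seated, 85 mm when laid on the perforated top. z up. Lift it straight up 25 mm or more before moving sideways; its studs are shorter than its edges.
- cover_handle (a point): Centre of the bar of the cover's steel bow handle, in the middle of the cover between the fasteners: round bar 10 mm thick, 94 mm long along the cover's x, its axis 34 mm above the cover's top plate and 60 mm above the cover's underside; clear underneath for 74 mm of its length.
- stud_a: Quarter-turn cam fastener captive in the cover, 72 mm from its middle towards its -x. Round steel head, 24 mm wide, 5.5 mm proud, with a slot right across: 4.5 mm wide at its floor, flared to 8 mm at the mouth, 4.5 mm deep. Origin: on its axis, level with the cover's top plate; the slot lies along its x, which turns with it. Locked, its cross-bar catches under the box's sheet.
- stud_b: The same fastener at the end of the cover towards its +x (72 mm from the middle).
- slot_a (a point): Middle of the floor of the slot in fastener a: where the screwdriver's tip goes. Its x axis lies along the slot. Seated, 114 mm above the bench.
- slot_b (a point): Middle of the floor of the slot in fastener b, likewise.
- turn_a (a joint): Angle of fastener a relative to the cover, rad, growing anticlockwise seen from above. 0: locked, slot along the cover's x; 1.571: free, slot across it, at a hard stop. Starts locked at 0 to 0.2, stays where left, takes about 0.1 N m. The cover lifts off once both are within about 0.17 of the stop. The blade has about 0.18 rad of play in the slot.
- turn_b (a joint): Angle of fastener b, likewise.
- rack: Small beech tool rack fixed on the bench, 180 mm (its x) by 60 mm (its y), its 20 mm thick top board at 90 mm height with two 16 mm holes; open below. Origin: centre of its underside. It stands to the left or to the right of the box.
- hole_near (a point): Centre of the rack's hole at its -x end, at the top of the board, 90 mm above the bench; the holes are 100 mm apart.
- hole_far (a point): Centre of the rack's hole at its +x end, likewise. The screwdriver stands in one hole, the awl in the other.
- driver_grip (a point): Middle of the screwdriver's handle, 53 mm above the rack's board, 128 mm above the tip. It (about 0.11 kg) stands handle up in a rack hole, hanging by its handle's shoulder, up to 0.6 rad off the rack's yaw. Brown wooden handle, 96 mm long, oval, 30 to 33 mm wide with two flat sides 24 mm apart; z up along the handle, y square to the flats (grip there), x along the blade's width.
- driver_tip (a point): Middle of the end of the screwdriver's flat blade, 75 mm below the handle's shoulder: blade 12 mm wide (along x, parallel to the handle's flats) and 2.4 mm thick (along y), 20 mm long, on an 8 mm round shaft. Axes as driver_grip.
- awl_grip (a point): Middle of the awl's handle, 30 mm above the rack's board: short round wooden knob 36 mm wide and 56 mm high over a thin spike, standing in the other rack hole. Leave it.
- glue_mid (a point): Glue bottle, white, 60 mm diameter, 150 mm high, standing on the bench on the other side of the box from the rack; the point is on its axis 60 mm up. Leave it.
- hub_mid (a point): Turned wooden chair hub with seven round spokes, 250 mm across, 72 mm high, lying on the bench well out to the right; the point is on its axis 36 mm up. Leave it.
- clamp_mid (a point): Bar clamp lying on the bench well out to the left: 340 mm steel bar, green jaws, red handle, 28 mm high; the point is in the middle of the bar. Leave it.
Not all that is in view belongs to the job. What is shaped like the rack but green or turquoise is not meant.

How it is judged:
On the way, in this order (a step that is already met when the one before it is completed fails the run):
1. both fasteners stand turned to the stop (within 0.17 rad) with the cover still in its place (value of joint each of turn_a, turn_b above 1.4 rad and z of cover in the frame of box below 0.093 m and horizontal distance between cover and opening below 0.008 m), for 0.2 s.
2. the screwdriver stands back in a hole of the rack, upright and down on its shoulder, with the cover still in its place (x of driver_tip in the frame of rack between -0.07 and 0.07 m and y of driver_tip in the frame of rack between -0.015 and 0.015 m and z of driver_tip in the frame of rack between 0.005 and 0.022 m and angle between driver_grip's own z axis and vertical below 0.15 rad and z of cover in the frame of box below 0.093 m and horizontal distance between cover and opening below 0.008 m), for 0.2 s.
At the end, for the whole second after the job is handed in: Cover at rest, flat (0.05 rad), right way up, its rim within 5 mm of the perforated top's surface and its middle within 90 mm of that top's middle along each box axis; screwdriver upright (0.15 rad) in a rack hole, shoulder within 7 mm of the board (x of cover in the frame of grille between -0.09 and 0.09 m and y of cover in the frame of grille between -0.09 and 0.09 m and z of cover in the frame of grille between -0.005 and 0.005 m and angle between cover's own z axis and vertical below 0.05 rad and linear speed of cover below 0.02 m/s and x of driver_tip in the frame of rack between -0.07 and 0.07 m and y of driver_tip in the frame of rack between -0.015 and 0.015 m and z of driver_tip in the frame of rack between 0.005 and 0.022 m and angle between driver_grip's own z axis and vertical below 0.15 rad); the robot touches nothing.
It fails at once if a fastener is turned or pressed with the gripper's fingers (contact force between the fingers and stud_a above 3 N or contact force between the fingers and stud_b above 3 N).
It fails at once if the cover, once off, is let fall (moves faster than 0.45 m/s with no finger on it, a drop of about 10 mm) (linear speed of cover above 0.45 m/s and contact force between the fingers and cover below 0.2 N and horizontal distance between cover and opening above 0.05 m).
It fails at once if the awl, glue bottle, chair hub or clamp is moved by more than 25 mm (distance of any of awl_grip, glue_mid, hub_mid, clamp_mid from where it was at the start of the episode above 0.025 m).
It also fails if it takes over 72 s, if anything falls off the work surface, if the arm or the gripper's body presses on something with over 40 N, if the wrist force passes 120 N, or if a joint passes its speed limit or range.

### The arm

A 7-joint arm with a two-finger parallel gripper is mounted at the origin on the work surface. World frame = base frame: x ahead of the robot, y to its left, z up, the work surface at z = 0. Lengths are in m, angles in rad, forces in N, time in s.
With the tool pointing down it reaches from about 0.4 to 0.85 m from the base axis. Payload 10.4 kg.
Tool frame: the origin (TCP) lies midway between the tips of the shut fingers; the grasp point (between the pads) lies 19 mm behind it; z points along the fingers, y is the line along which they close (so a half turn about z gives the same grasp; the last joint's range is limited). The gripper opens to 87 mm and grips with 3 to 60 N. Pads are 19 mm wide; open, the fingers measure 117 mm over their backs; the gripper's body (75 mm by 190 mm) begins 51 mm behind the grasp point.
Start: joints at [1.221, 0.332, -0.065, 1.46, 0.022, 1.35, -0.088], TCP at [0.201, -0.592, 0.223] pointing down, gripper open.
Joint ranges: [-2.6, 2.6], [-0.5, 2.12], [-1.47, 1.34], [0.16, 2.42], [-1.27, 4.41], [0.06, 2.06], [-2.6, 2.6]. Speed limits (rad/s): [2.22, 2.22, 2.79, 2.79, 3.14, 3.14, 3.14].

### API

Orientations are given as a unit quaternion [x, y, z, w].
In Python, from bench import r gives the robot as it stands.
- The arm moves only by the tool arm_command, never from a script. Its argument "moves" is one flat list of numbers, 4 for each row, row after row: the shift along the tool's x, y, z in cm, then the turn about the tool's z in degrees. A call has 1 to 12 rows; each row shifts and turns the commanded pose from where the row before left it, along the tool's axes as they then stand; what a row does not reach is not made up. A row lasts 1/12 s, in which the tool goes at most 41.7 mm and 7.16 degrees, less where a joint would pass 70% of its speed; a pose out of reach is approached as far as the arm can. A call with a gripper value outside its range is refused whole. "fingers" is the opening in per cent of the stroke, from 0 (shut) to 100 (fully open), set as the call begins (left out, the last holds). The fingers move at their own pace and stop on an object; "squeeze" is the grip in N (left out, the last holds). Time passes only in rows, so rows that do not move let the fingers close. It gives the time, the measured TCP pose, the force, the opening and the grip force at its end, in the units of the state.
- r.read_state(): the state, without advancing time (a new reading comes with each control period).
- r.camera(name): name is "scene" or "side" or "wrist"; returns the picture (480x640x3 uint8, red, green, blue); there is no depth.
- r.camera_info(name): a dict with "fx", "fy", "cx", "cy" (pixels), "origin" and "attitude" of the camera in the world. Camera axes: x right, y up, looking along -z (the intrinsics and any distortion apply to the point x, -y, -z); pixel columns grow to the right and rows downward; lengths in m; the calibration is good to about 2 mm. A picture is of the moment at which its call begins: read the wrist's pose just before it. camera_info takes no time and is no camera call; for the wrist camera it gives the pose at the moment of the call.
- r.close_job(): hands the job in; it is judged then, once.
The state is a dict: "time": time; "joint_positions": joint angles; "joint_vel": joint speeds; "joint_torque": joint torques, N m; "ee_pos": TCP position; "eef_rot": TCP orientation; "ft_force": force on the tool from outside, world axes, zero at the start; "torque": the same for the moment, N m; "width": finger opening in m; "grip_force": force on a finger pad.
Only numpy, scipy, OpenCV 4.12 (cv2) and the standard library are available. Lean on these libraries where they do the work, as an engineer would, in place of code of your own. Each camera call takes 0.05 s, during which the arm holds its last target. There are 200 camera calls.

## Working session

There is one attempt and no reset: what is moved stays moved. The work goes in short steps, Python scripts to look and compute and a tool call to move; the robot and the scene stay as the last step left them, time stands still between calls to the robot, and variables do not carry over. Pictures are saved under pics/ and viewed, at most 10 in all, crops included, and the job is handed in when it is done.

Besides the shell and the picture viewer there is one more tool, called after "Request:" as name(argument=value, ...) on one line, values as JSON. arm_command: Moves the arm, as the interface text tells. Its arguments: {"type":"object","properties":{"moves":{"type":"array"},"fingers":{"type":"number"},"squeeze":{"type":"number"}},"required":["moves"]}

```bash
ls; mkdir -p pics; python3 - <<'E'
from bench import r
import cv2
s=r.read_state();print({k:s[k] for k in("time","ee_pos","eef_rot","width")})
for n in("scene","side","wrist"):
    i=r.camera_info(n);print(n,i)
    cv2.imwrite(f"pics/{n}0.png",r.camera(n)[:,:,::-1])
E
```

```text
pics
{'time': 0.0, 'ee_pos': array([ 0.20049705, -0.59155801,  0.22175612]), 'eef_rot': array([ 9.86677178e-01,  1.62688769e-01, -1.51158079e-04, -6.98353653e-04]), 'width': 0.0873476090053317}
scene {'fx': 515.3654092788504, 'fy': 515.3654092788504, 'cx': 320.77896530565664, 'cy': 244.53642429977953, 'origin': array([1.20008147, 1.16228071, 0.99657548]), 'attitude': array([0.12337596, 0.4611038 , 0.84836353, 0.22899995])}
side {'fx': 453.6013980491354, 'fy': 453.6013980491354, 'cx': 320.7205299109975, 'cy': 237.91843901143363, 'origin': array([0.42963541, 1.17018964, 0.95111826]), 'attitude': array([-0.02938969,  0.4509447 ,  0.8911612 , -0.04021006])}
wrist {'fx': 332.477368909048, 'fy': 332.477368909048, 'cx': 316.24874711255734, 'cy': 238.48310601150064, 'origin': array([ 0.27563694, -0.566216  ,  0.38385317]), 'attitude': array([-0.11747293,  0.08528549, -0.57628139,  0.8042551 ])}
```

View pics/scene0.png

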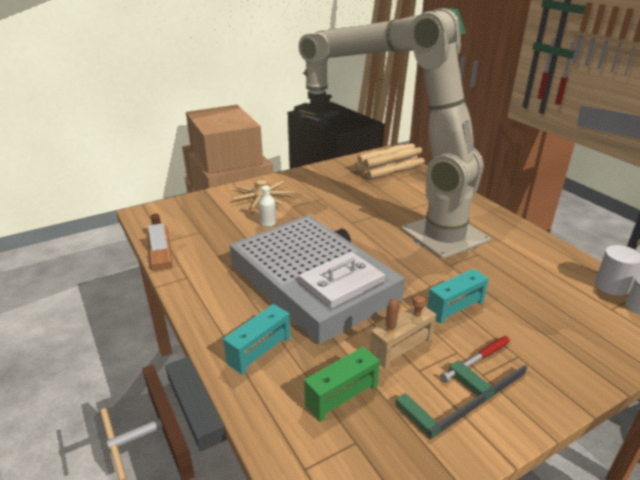

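View pics/side0.png

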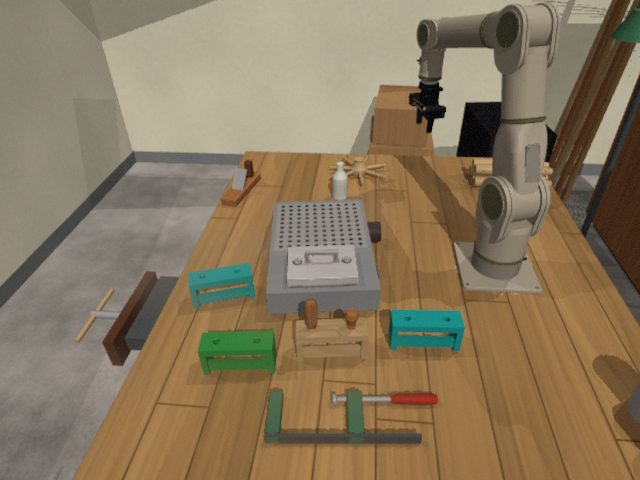

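Candidates for the screwdriver (side picture): tall brown handle in the beech rack (311,313); the awl's short knob in the same rack (351,318); the clamp's red handle (413,399). Decoy racks are teal (222,283), green (238,350) and turquoise (426,328). I choose (311,313) in the beech rack and take the rough positions next.

```bash
cat > h.py <<'E'
from bench import r
import numpy as np, cv2
from scipy.spatial.transform import Rotation as R
np.set_printoptions(precision=4,suppress=True)
def on(info,px,z):
    px=np.atleast_2d(np.float64(px)); M=R.from_quat(info["attitude"]).as_matrix(); o=np.array(info["origin"])
    d=np.c_[(px[:,0]-info["cx"])/info["fx"],-(px[:,1]-info["cy"])/info["fy"],-np.ones(len(px))]@M.T
    return o+d*((z-o[2])/d[:,2])[:,None]
def proj(info,P):
    M=R.from_quat(info["attitude"]).as_matrix(); q=(np.atleast_2d(P)-info["origin"])@M
    return np.c_[info["cx"]+info["fx"]*q[:,0]/-q[:,2],info["cy"]-info["fy"]*q[:,1]/-q[:,2]]
def tcp():
    s=r.read_state(); return np.array(s["ee_pos"]),R.from_quat(s["eef_rot"])
def delta(p,yaw=None):
    "cm shift in tool axes to world p, keeping attitude; turn in deg for tool-x yaw (world) "
    e,q=tcp(); x=q.as_matrix()[:,0]; cur=np.arctan2(x[1],x[0])
    t=None if yaw is None else np.degrees((cur-yaw+np.pi/2)%np.pi-np.pi/2)
    return q.inv().apply(np.array(p)-e)*100,t
E
python3 - <<'E'
from h import *
s=r.camera_info("side"); c=r.camera_info("scene")
print("side deck",on(s,[[274,204],[363,201],[376,289],[270,292]],.085))
print("cover plate",on(s,[[289,249],[356,248],[358,279],[288,280]],.113))
print("rack",on(s,[[312,326],[351,325]],.09), on(c,[[392,327],[419,313]],.09))
print("grip top",on(s,[[311,302]],.19),on(c,[[393,300]],.19))
i=r.camera_info("wrist");e,q=tcp()
print(q.inv().apply(i["origin"]-e),(q.inv()*R.from_quat(i["attitude"])).as_matrix(), q.as_matrix())
E
```

```text
side deck [[ 0.7477 -0.1959  0.085 ]
 [ 0.4289 -0.2396  0.085 ]
 [ 0.3819  0.2249  0.085 ]
 [ 0.6753  0.2609  0.085 ]]
cover plate [[0.6455 0.0986 0.113 ]
 [0.4437 0.078  0.113 ]
 [0.4331 0.2187 0.113 ]
 [0.6265 0.2384 0.113 ]]
rack [[0.5436 0.3815 0.09  ]
 [0.4453 0.3699 0.09  ]] [[0.5376 0.386  0.09  ]
 [0.4418 0.3779 0.09  ]]
grip top [[0.5415 0.3974 0.19  ]] [[0.5494 0.3938 0.19  ]]
[ 0.0793 -0.0001 -0.162 ] [[ 0.0002  0.9579  0.2872]
 [ 1.     -0.0004  0.0004]
 [ 0.0005  0.2872 -0.9579]] [[ 0.9471  0.321  -0.0004]
 [ 0.321  -0.9471  0.001 ]
 [-0.0001 -0.0011 -1.    ]]
```

View pics/wrist0.png

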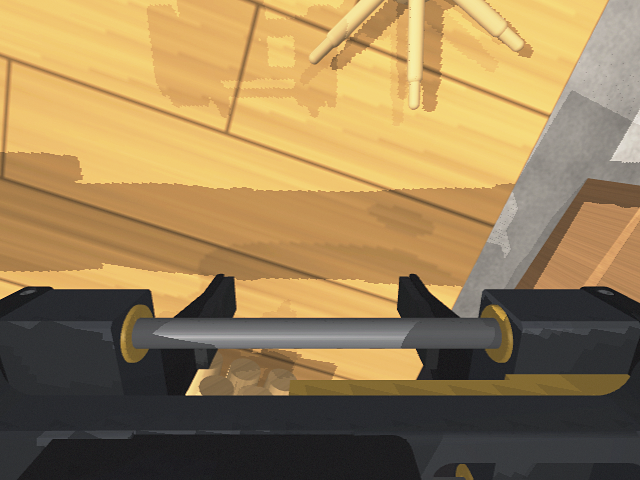

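Request:
arm_command(moves=[3.0, -2.4, -0.9, 0, 3.0, -2.4, -0.9, 0, 3.0, -2.4, -0.9, 0, 3.0, -2.4, -0.9, 0, 3.0, -2.4, -0.9, 0, 3.0, -2.4, -0.9, 0, 3.0, -2.4, -0.9, 0, 3.0, -2.4, -0.9, 0, 3.0, -2.4, -0.9, 0, 3.0, -2.4, -0.9, 0, 3.0, -2.4, -0.9, 0, 3.0, -2.4, -0.9, 0])

```text
time: 1.15
ee_pos: [0.4496, -0.2018, 0.331]
eef_rot: [0.987, 0.163, 0.0, 0.0]
ft_force: [1.3, -1.4, -0.3]
width: 0.0874
grip_force: 0.0
```

Request:
arm_command(moves=[1.3, -3.6, 0, 0, 1.3, -3.6, 0, 0, 1.3, -3.6, 0, 0, 1.3, -3.6, 0, 0, 1.3, -3.6, 0, 0, 1.3, -3.6, 0, 0, 1.3, -3.6, 0, 0, 1.3, -3.6, 0, 0, 1.3, -3.6, 0, 0, 1.3, -3.6, 0, 0, 1.3, -3.6, 0, 6.5, 0, 0, 0, 6.5])

```text
time: 2.15
ee_pos: [0.4556, 0.2181, 0.3304]
eef_rot: [0.998, 0.061, -0.0, -0.001]
ft_force: [-0.5, -0.1, 1.0]
width: 0.087
grip_force: 0.0
```

```bash
python3 - <<'E'
from h import *
e,q=tcp();print(e,q.as_matrix()[:,0],r.read_state()["time"])
import pickle
i=r.camera_info("wrist");pickle.dump(i,open("w1.pkl","wb"));cv2.imwrite("pics/w1.png",r.camera("wrist")[:,:,::-1])
E
```

```text
[0.4556 0.2181 0.3304] [ 0.9926  0.1217 -0.0004] 2.15
```

View pics/w1.png

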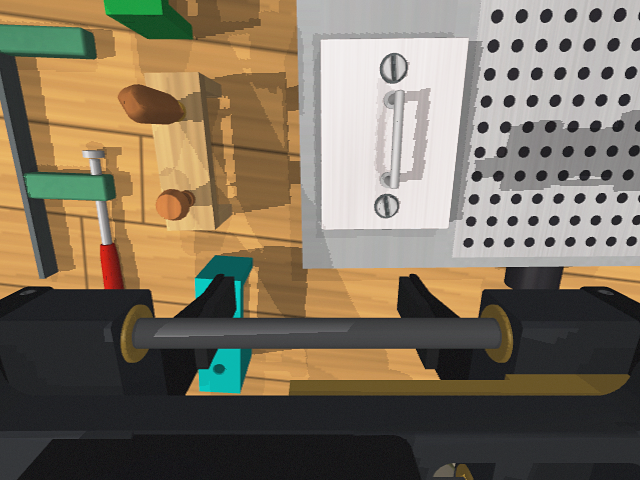

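```bash
python3 - <<'E'
import cv2,numpy as np
a=cv2.imread("pics/w1.png")
u=lambda c,s:cv2.resize(c,None,fx=s,fy=s,interpolation=cv2.INTER_CUBIC)
L=u(a[60:240,110:230],3)  # 360x540
Rr=np.vstack([u(a[45:90,370:420],6),u(a[185:230,363:413],6)]) #300x540
cv2.imwrite("pics/c1.png",np.hstack([L,Rr]))
E
```

```text
(no output)
```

View pics/c1.png

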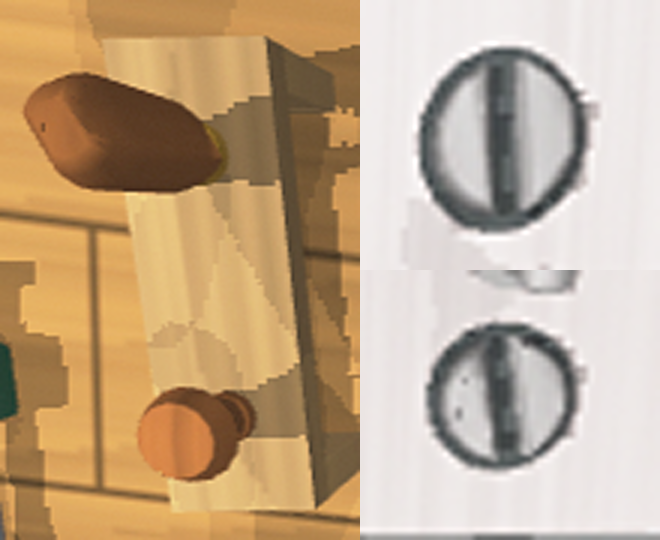

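The crop shows the tall oval brown handle of the screwdriver at about (145,103) in the beech rack, with its shoulder near (181,113), and the short round awl knob at (172,205). Slot b runs (392.5,55)-(394,80) and slot a (385.5,196)-(388,216).

```bash
python3 - <<'E'
from h import *
import pickle
i=pickle.load(open("w1.pkl","rb"))
k=on(i,[[145,72.7],[199,72.7],[215.3,229.3],[167.3,230.7]],.09);m=k.mean(0)
ax=(k[0]+k[1]-k[2]-k[3])/2;y=np.arctan2(ax[1],ax[0]);print("rack",k,m,y,np.linalg.norm(ax),np.linalg.norm((k[0]+k[3]-k[1]-k[2])/2))
u=np.array([np.cos(y),np.sin(y),0]);print("holes near/far",m-.05*u,m+.05*u)
b=on(i,[[393.7,68.25],[386.7,205.8]],.1185);d=b[0]-b[1];print("studs b,a",b,np.linalg.norm(d),"yaw",np.arctan2(d[1],d[0]),b.mean(0))
for s in ([[392.5,55.3],[393.8,80.3]],[[385.5,195.8],[388,215.8]]):
    p=on(i,s,.1185);d=p[0]-p[1];print("slot yaw",np.arctan2(d[1],d[0]))
c=on(i,[[321,39.5],[468.5,38],[448,229.5],[322,229.5]],.113);print("cover",c,c.mean(0))
h=on(i,[[398,92],[393,187]],.151);print("handle",h,h.mean(0))
print("deck edge",on(i,[[298,0],[302.5,267]],.085))
print("driver yaw proj", proj(i,m+.05*u+[0,0,.1]),proj(i,m+.05*u))
print(delta(m+.05*u+[-.1,0,.24],0.12))
E
```

```text
rack [[0.5801 0.4243 0.09  ]
 [0.5874 0.3653 0.09  ]
 [0.4106 0.3412 0.09  ]
 [0.4013 0.401  0.09  ]] [0.4948 0.3829 0.09  ] 0.13245690422855516 0.17938448767455373 0.0600273351728428
holes near/far [0.4453 0.3763 0.09  ] [0.5444 0.3895 0.09  ]
studs b,a [[0.6118 0.1588 0.1185]
 [0.4712 0.14   0.1185]] 0.1419013745018565 yaw 0.13301647353060606 [0.5415 0.1494 0.1185]
slot yaw 0.24554906565075152
slot yaw 0.3043579366051608
cover [[0.6299 0.2356 0.113 ]
 [0.6492 0.0882 0.113 ]
 [0.4511 0.0618 0.113 ]
 [0.4329 0.2094 0.113 ]] [0.5408 0.1487 0.113 ]
handle [[0.5855 0.1569 0.151 ]
 [0.4967 0.1448 0.151 ]] [0.5411 0.1508 0.151 ]
deck edge [[0.6705 0.2649 0.085 ]
 [0.3716 0.227  0.085 ]]
driver yaw proj [[128.8928 101.8878]] [[176.7157 111.212 ]]
(array([  0.7356, -17.4805,   0.0493]), np.float64(-0.5703289784350437))
```

Request:
arm_command(moves=[0.5, -3.5, 1, 0, 0.5, -3.5, 1, 0, 0.5, -3.5, 1, 0, 0.5, -3.5, 1, 0, 0.5, -3.5, 1, 0, 0, 0, 0, 0])

```text
time: 2.7
ee_pos: [0.4587, 0.3931, 0.277]
eef_rot: [0.998, 0.063, -0.003, -0.0]
ft_force: [-0.1, 1.1, 1.2]
width: 0.0869
grip_force: 0.0
```

```bash
python3 - <<'E'
from h import *
e,q=tcp();print(e,q.as_matrix()[:,0],r.read_state()["time"])
import pickle
i=r.camera_info("wrist");pickle.dump(i,open("w2.pkl","wb"));a=r.camera("wrist")[:,:,::-1];cv2.imwrite("pics/w2.png",a)
H=np.array([.5444,.3895,.09]);print(proj(i,[H,H+[0,0,.101]]))
x,y=np.int32(proj(i,H+[0,0,.1])[0]);x0,y0=max(x-70,0),max(y-70,0);print(x0,y0)
cv2.imwrite("pics/c2.png",cv2.resize(a[y0:y0+140,x0:x0+140],None,fx=4,fy=4,interpolation=cv2.INTER_CUBIC))
E
```

```text
[0.4587 0.3931 0.277 ] [ 0.9919  0.1267 -0.0054] 2.7
[[331.1739 132.1907]
 [337.1202 130.3036]]
267 60
```

View pics/c2.png

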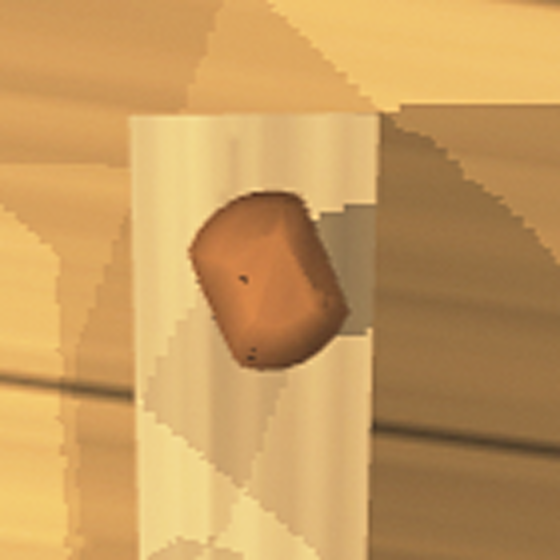

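The close crop confirms the screwdriver: oval handle with two flats, its centre at about (334,130) in the full picture, the flats tilted about 23° from vertical.

```bash
python3 - <<'E'
from h import *
import pickle
i=pickle.load(open("w2.pkl","rb"))
f=lambda x,y:(x/4+267,y/4+60)
p=on(i,[f(190,250),f(240,365),f(303,200),f(348,312)],.175)
print(p,[np.arctan2(*(p[a]-p[a+1])[1::-1]) for a in(0,2)],p.mean(0))
k=on(i,[f(131,115),f(379,113)],.09);print("rack end",k,k.mean(0))
e,q=tcp();print(r.read_state()["joint_positions"])
print(delta([.5444,.3895,.124],.52))
E
```

```text
[[0.5482 0.4062 0.175 ]
 [0.5287 0.3941 0.175 ]
 [0.5595 0.3865 0.175 ]
 [0.5409 0.3751 0.175 ]] [np.float64(0.5572459327796903), np.float64(0.5525236110338796)] [0.5443 0.3905 0.175 ]
rack end [[0.58   0.4251 0.09  ]
 [0.5881 0.3659 0.09  ]] [0.5841 0.3955 0.09  ]
[-0.0768  0.4067 -0.9419  1.393   0.3231  1.507  -2.4458]
(array([ 8.4371,  1.1512, 15.3847]), np.float64(-22.62690047309275))
```

Request:
arm_command(moves=[2.8, 0.4, 0, 0, 2.8, 0.4, 0, 0, 2.8, 0.3, 0, 0, 0, 0, 2, -6.1, 0, 0, 2, -6.1, 0, 0, 1, -6.1, 0, 0, 0, -6.2, 0, 0, 0, 0], fingers=100)

```text
time: 3.42
ee_pos: [0.5476, 0.3845, 0.2298]
eef_rot: [0.962, 0.271, -0.001, 0.001]
ft_force: [-1.0, 0.1, 0.2]
width: 0.0872
grip_force: 0.0
```

```bash
python3 - <<'E'
from h import *
e,q=tcp();print(e,q.as_matrix(),r.read_state()["joint_positions"])
print(delta([.5444,.390,.124],.555))
E
```

```text
[0.5476 0.3845 0.2298] [[ 0.8527  0.5223 -0.0006]
 [ 0.5223 -0.8527 -0.0021]
 [-0.0016  0.0015 -1.    ]] [-0.0708  0.5966 -0.9485  1.2787  0.4762  1.4974 -1.9872]
(array([ 0.034 , -0.6482, 10.5754]), np.float64(-0.31019222027674626))
```

Request:
arm_command(moves=[0, -0.3, 0.5, 0, 0, -0.35, 1, 0, 0, 0, 2.5, 0, 0, 0, 2.5, 0, 0, 0, 2, 0, 0, 0, 1.5, 0, 0, 0, 0.5, 0, 0, 0, 0, 0])

```text
time: 4.08
ee_pos: [0.5427, 0.3921, 0.1243]
eef_rot: [0.963, 0.269, -0.001, 0.001]
ft_force: [-0.0, -1.2, 0.2]
width: 0.0871
grip_force: 0.0
```

Request:
arm_command(moves=[0, 0, 0, 0, 0, 0, 0, 0, 0, 0, 0, 0, 0, 0, 0, 0, 0, 0, 0, 0, 0, 0, 0, 0, 0, 0, 0, 0, 0, 0, 0, 0], fingers=0, squeeze=40)

```text
time: 4.75
ee_pos: [0.5432, 0.3925, 0.1255]
eef_rot: [0.963, 0.269, -0.0, 0.0]
ft_force: [0.5, -0.0, -1.4]
width: 0.0415
grip_force: 0.0
```

```bash
python3 - <<'E'
from h import *
e,q=tcp();print(e,q.as_matrix(),r.read_state()["ft_force"],r.read_state()["torque"])
E
```

```text
[0.5432 0.3925 0.1255] [[ 0.8551  0.5184  0.    ]
 [ 0.5184 -0.8551 -0.0003]
 [-0.0001  0.0002 -1.    ]] [ 0.5427 -0.0157 -1.3574] [ 0.0015 -0.001  -0.0828]
```

Request:
arm_command(moves=[0, 0.25, 0, 0, 0, 0, 0, 0, 0, 0, 0, 0, 0, 0, 0, 0, 0, 0, 0, 0, 0, 0, 0, 0, 0, 0, 0, 0, 0, 0, 0, 0, 0, 0, 0, 0])

```text
time: 5.5
ee_pos: [0.5444, 0.3904, 0.1254]
eef_rot: [0.963, 0.269, -0.0, 0.0]
ft_force: [-0.1, -0.4, 0.0]
width: 0.0242
grip_force: 40.0
```

Request:
arm_command(moves=[0, 0, -1, 0, 0, 0, -3, 0, 0, 0, -4, 0, 0, 0, -4, 0, 0, 0, -3.5, 0, -0.8, 3.3, 0, 0, -0.9, 3.3, 0, 0, -0.9, 3.4, 0, 0, -0.9, 3.3, 0, 0, -0.9, 3.4, 0, 0, -0.9, 3.3, 0, 0, -0.9, 3.3, 0, 0])

```text
time: 6.5
ee_pos: [0.6125, 0.1575, 0.2816]
eef_rot: [0.963, 0.269, 0.0, 0.0]
ft_force: [0.6, 0.9, -1.0]
width: 0.0238
grip_force: 40.0
```

Request:
arm_command(moves=[0, 0, 0, 5.7, 0, 0, 0, 5.7, 0, 0, 0, 5.8, 0, 0, 1, 0, 0, 0, 0.8, 0, 0, 0, 0, 0])

```text
time: 7.0
ee_pos: [0.6114, 0.1588, 0.2604]
eef_rot: [0.992, 0.124, -0.001, 0.0]
ft_force: [-0.7, -0.3, -1.0]
width: 0.0235
grip_force: 40.0
```

```bash
python3 - <<'E'
from h import *
import pickle
s=r.read_state();e,q=tcp();print(e,q.as_matrix(),s["width"],s["time"],s["joint_positions"])
i=r.camera_info("wrist");pickle.dump(i,open("w3.pkl","wb"));a=r.camera("wrist")[:,:,::-1];cv2.imwrite("pics/w3.png",a)
print("tip",e+q.apply([0,0,.1104]),proj(i,e+q.apply([0,0,.1104])),"b",proj(i,[.6129,.1589,.1185]))
cv2.imwrite("pics/c3.png",cv2.resize(a[130:310,200:440],None,fx=3.3,fy=3.3,interpolation=cv2.INTER_CUBIC))
E
```

```text
[0.6114 0.1588 0.2604] [[ 0.9692  0.2462 -0.0026]
 [ 0.2462 -0.9692 -0.0013]
 [-0.0028  0.0006 -1.    ]] 0.0235490092249896 7.0 [ 0.3082  0.4727 -0.9004  1.344   0.3656  1.4982 -1.886 ]
tip [0.6112 0.1587 0.15  ] [[316.5324 235.7634]] b [[316.7411 224.5723]]
```

View pics/c3.png

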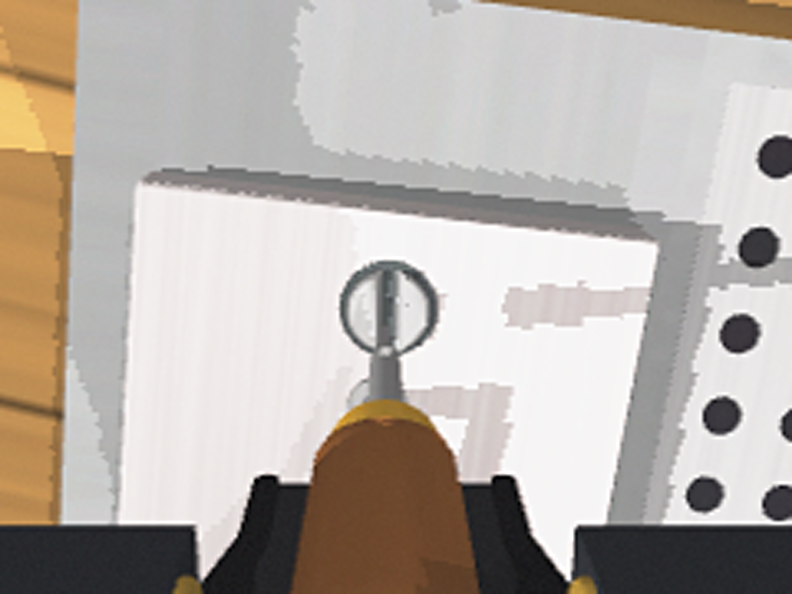

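Fastener b's head is centred at full-picture pixel (317.9,223.3), its slot vertical in the image (aligned with the tool's x). The blade tip shows at (317,236), where the kinematics puts it.

```bash
python3 - <<'E'
from h import *
import pickle
i=pickle.load(open("w3.pkl","rb"));e,q=tcp();t=e+q.apply([0,0,.1104])
b=on(i,[[317.9,223.3],[316.8,223.3]],.1185);t2=on(i,[[317,236]],t[2])
print(b,t2,t);print((q.inv().apply(b-t))*1000,(q.inv().apply(t2-t))*1000)
s=on(i,[[316.7,210.3],[316.7,234.5]],.1185);d=s[0]-s[1];print(np.arctan2(d[1],d[0]),r.read_state()["ft_force"])
E
```

```text
[[0.6144 0.1581 0.1185]
 [0.6141 0.1592 0.1185]] [[0.6113 0.1583 0.1508]] [0.6114 0.1588 0.1508]
[[ 2.782   1.2986 32.3124]
 [ 2.7811  0.2631 32.3119]] [[-0.2279  0.3965  0.0007]]
0.24937086528751493 [-0.7635  0.4883 -1.191 ]
```

Request:
arm_command(moves=[0.25, 0.05, 0, 0, 0, 0, 1, 0, 0, 0, 1.2, 0, 0, 0, 0.6, 0, 0, 0, 0.3, 0, 0, 0, 0.2, 0, 0, 0, 0.2, 0, 0, 0, 0.1, 0, 0, 0, 0, 0])

```text
time: 7.8
ee_pos: [0.6148, 0.1592, 0.2265]
eef_rot: [0.993, 0.122, 0.0, 0.0]
ft_force: [-0.1, -0.3, -1.5]
width: 0.0238
grip_force: 40.0
```

```bash
python3 - <<'E'
from h import *
s=r.read_state();e,q=tcp();print(e,e+q.apply([0,0,.1104]),q.as_matrix()[:,0],s["ft_force"],s["torque"],s["time"])
E
```

```text
[0.6148 0.1592 0.2265] [0.6148 0.1592 0.1161] [0.9702 0.2425 0.    ] [-0.092  -0.3121 -1.4631] [0.0214 0.0223 0.0043] 7.8
```

Request:
arm_command(moves=[0, 0, 0.2, 0, 0, 0, 0.1, 0, 0, 0, 0, -5, 0, 0, 0, -6, 0, 0, 0, -6, 0, 0, 0, -6, 0, 0, 0, -6, 0, 0, 0, -6, 0, 0, 0, -6, 0, 0, 0, -6, 0, 0, 0, -6, 0, 0, 0, -6])

```text
time: 8.8
ee_pos: [0.615, 0.1601, 0.225]
eef_rot: [0.802, 0.597, 0.001, -0.0]
ft_force: [-1.4, 1.1, 7.1]
width: 0.0237
grip_force: 40.0
```

```bash
python3 - <<'E'
from h import *
s=r.read_state();e,q=tcp();x=q.as_matrix()[:,0];print(e,e+q.apply([0,0,.1104]),np.arctan2(x[1],x[0]),s["ft_force"],s["torque"],s["time"])
E
```

```text
[0.615  0.1601 0.225 ] [0.6152 0.1602 0.1146] 1.2800120544325815 [-1.4347  1.0594  7.1071] [ 0.4337  0.6405 -0.0618] 8.8
```

Request:
arm_command(moves=[0, 0, 0, -6, 0, 0, 0, -6, 0, 0, 0, -6, 0, 0, 0, -6, 0, 0, 0, -5, 0, 0, 0, -4, 0, 0, 0, 0])

```text
time: 9.38
ee_pos: [0.6141, 0.1606, 0.2249]
eef_rot: [0.599, 0.801, 0.001, -0.001]
ft_force: [-4.8, 0.9, 9.2]
width: 0.0237
grip_force: 40.0
```

```bash
python3 - <<'E'
from h import *
s=r.read_state();e,q=tcp();x=q.as_matrix()[:,0];print(e,e+q.apply([0,0,.1104]),np.arctan2(x[1],x[0]),s["ft_force"],s["torque"],s["time"])
E
```

```text
[0.6141 0.1606 0.2249] [0.614  0.1608 0.1145] 1.8563875551101057 [-4.7892  0.87    9.1736] [ 0.3243  1.7369 -0.1272] 9.3833
```

Request:
arm_command(moves=[0, 0, 0, -3, 0, 0, 0, -3, 0, 0, 0, 0])

```text
time: 9.63
ee_pos: [0.6139, 0.1607, 0.2249]
eef_rot: [0.557, 0.83, 0.0, -0.001]
ft_force: [-6.4, 1.2, 10.3]
width: 0.0236
grip_force: 40.0
```

```bash
python3 - <<'E'
from h import *
s=r.read_state();e,q=tcp();x=q.as_matrix()[:,0];print(e,e+q.apply([0,0,.1104]),np.arctan2(x[1],x[0]),s["ft_force"],s["torque"],s["time"])
E
```

```text
[0.6139 0.1607 0.2249] [0.6138 0.1608 0.1145] 1.9599713715899731 [-6.3573  1.2443 10.2993] [ 0.3388  1.9683 -0.0839] 9.6333
```

Request:
arm_command(moves=[0, 0, 0, 5, 0, 0, -0.5, 4, 0, 0, -1.5, 0, 0, 0, -2, 0, 0, 0, -0.5, 0, 0, 0, 0, 0])

```text
time: 10.13
ee_pos: [0.6153, 0.1597, 0.2699]
eef_rot: [0.622, 0.783, 0.001, 0.001]
ft_force: [0.1, 0.4, -0.2]
width: 0.0238
grip_force: 40.0
```

```bash
python3 - <<'E'
from h import *
import pickle
s=r.read_state();e,q=tcp();print(e,q.as_matrix(),s["width"],s["time"],s["joint_positions"])
i=r.camera_info("wrist");pickle.dump(i,open("w4.pkl","wb"));a=r.camera("wrist")[:,:,::-1];cv2.imwrite("pics/w4.png",a)
print(proj(i,e+q.apply([0,0,.1104])),proj(i,[[.6139,.1592,.1185],[.4711,.1402,.1185]]))
cv2.imwrite("pics/c4.png",cv2.resize(a[100:310,120:440],None,fx=2.5,fy=2.5,interpolation=cv2.INTER_CUBIC))
E
```

```text
[0.6153 0.1597 0.2699] [[-0.2255  0.9743  0.0024]
 [ 0.9743  0.2255  0.0005]
 [-0.0001  0.0025 -1.    ]] 0.02375823072209422 10.1333 [ 0.4477  0.5958 -1.1922  1.3143  0.5497  1.5779 -0.442 ]
[[315.887 235.828]] [[313.9973 224.1914]
 [164.4096 210.395 ]]
```

View pics/c4.png

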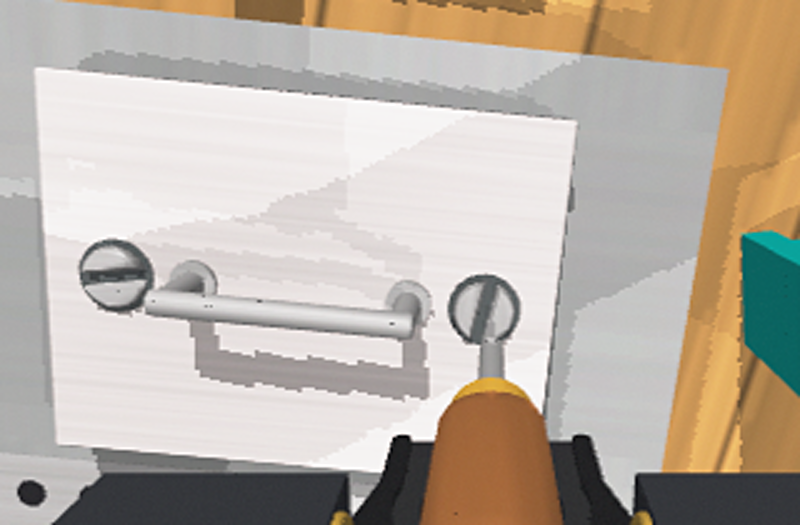

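Fastener b's slot now lies across the cover, from crop (490,278) to (475,342). Fastener a is at (116,274) and still nearly along the cover. I'll measure the slot angles numerically.

```bash
cat >> h.py <<'E'
def slot(img,i,c,z=.1185,rad=.0095,n=121):
    "rectify head around world point c: refine centre by Hough circle, slot yaw (world) by best dark-line direction"
    N=240; s=.03/N
    g=np.mgrid[0:N,0:N]; W=np.stack([c[0]+(g[1]-N/2)*s,c[1]+(g[0]-N/2)*s,np.full((N,N),z)],-1).reshape(-1,3)
    uv=proj(i,W).astype(np.float32).reshape(N,N,2)
    p=cv2.remap(img,uv[...,0],uv[...,1],cv2.INTER_CUBIC).mean(2).astype(np.float32)
    h=cv2.HoughCircles(cv2.GaussianBlur(p,(9,9),0).astype(np.uint8),cv2.HOUGH_GRADIENT,1,50,param1=60,param2=12,minRadius=84,maxRadius=102)
    cx,cy=h[0,0,:2] if h is not None else (N/2,N/2)
    t=np.arange(-70,71); best=[]
    for a in np.radians(np.arange(-90,90,1.)):
        best.append(min((cv2.remap(p,np.float32(cx+t*np.cos(a)-o*np.sin(a))[None],np.float32(cy+t*np.sin(a)+o*np.cos(a))[None],1).mean(),a,o) for o in range(-14,15,2)))
    v,a,o=min(best)
    return np.array([c[0]+(cx-N/2)*s,c[1]+(cy-N/2)*s]),a,o*s,v,p
E
python3 - <<'E'
from h import *
import pickle
for w,pts in (("w1",[(.6129,.1589),(.4701,.1399)]),("w3",[(.614,.1585)]),("w4",[(.6139,.1592),(.4711,.1402)])):
    i=pickle.load(open(w+".pkl","rb"));a=cv2.imread(f"pics/{w}.png")
    for c in pts: print(w,slot(a,i,c)[:4])
i=pickle.load(open("w4.pkl","rb"));f=lambda x,y:(x/2.5+120,y/2.5+100)
c=on(i,[f(36,68),f(576,120)],.113);d=c[1]-c[0];print("cover yaw",np.arctan2(d[1],d[0]))
E
```

```text
w1 (array([0.6128, 0.1588], dtype=float32), np.float64(0.20943951023931956), 0.00175, np.float32(69.77593))
w1 (array([0.4705, 0.14  ], dtype=float32), np.float64(0.3141592653589793), 0.0015, np.float32(70.549706))
w3 (array([0.6134, 0.1587], dtype=float32), np.float64(0.2617993877991494), 0.00075, np.float32(88.11884))
w4 (array([0.6117, 0.1591], dtype=float32), np.float64(1.5184364492350666), 0.00025, np.float32(95.35681))
w4 (array([0.4715, 0.1404], dtype=float32), np.float64(0.2617993877991494), 0.00125, np.float32(63.625935))
cover yaw 0.13517405050718706
```

Request:
arm_command(moves=[0, 0, 0, 5, 0, 0, 0.5, 3.5, 0, 0, 1.8, 0, 0, 0, 1.2, 0, 0, 0, 0.5, 0, 0, 0, 0.3, 0, 0, 0, 0.2, 0, 0, 0, 0, 0], squeeze=60)

```text
time: 10.85
ee_pos: [0.6143, 0.1588, 0.2248]
eef_rot: [0.679, 0.735, -0.001, 0.0]
ft_force: [-5.5, -3.2, 12.8]
width: 0.0235
grip_force: 60.0
```

Request:
arm_command(moves=[0, 0, 0, -5, 0, 0, 0, -5, 0, 0, 0, -5, 0, 0, 0, -3, 0, 0, 0, 0])

```text
time: 11.27
ee_pos: [0.6141, 0.1589, 0.2248]
eef_rot: [0.554, 0.833, -0.001, -0.0]
ft_force: [-7.7, -4.3, 12.6]
width: 0.0239
grip_force: 60.0
```

```bash
cat >> h.py <<'E'
def st():
    s=r.read_state();e,q=tcp();x=q.as_matrix()[:,0];print(e,"tip",e+q.apply([0,0,.1104]),"yaw",np.arctan2(x[1],x[0]),s["ft_force"],s["torque"],s["time"],s["grip_force"])
E
python3 -c "
from h import *
st()"
```

```text
[0.6141 0.1589 0.2248] tip [0.6139 0.1588 0.1144] yaw 1.967972520895162 [-7.6931 -4.2532 12.6282] [-1.2545  2.2057 -0.0674] 11.2667 60.034312223870074
```

Request:
arm_command(moves=[0.15, -0.15, 0, 0, 0, 0, 0, -4, 0, 0, 0, -2, 0, 0, 0, 0])

```text
time: 11.6
ee_pos: [0.6133, 0.1594, 0.2249]
eef_rot: [0.51, 0.86, -0.0, 0.001]
ft_force: [-1.9, -3.5, 11.2]
width: 0.0238
grip_force: 60.0
```

```bash
python3 -c "
from h import *
st()"
```

```text
[0.6133 0.1594 0.2249] tip [0.6134 0.1593 0.1145] yaw 2.070659114014906 [-1.9456 -3.5297 11.168 ] [-1.1863  0.6019 -0.1392] 11.6 60.00638864578349
```

Request:
arm_command(moves=[0, 0, 0, -3, 0, 0, 0, 0, 0, 0, -0.5, 0, 0, 0, -2, 0, 0, 0, -2, 0, 0, 0, 0, 0])

```text
time: 12.1
ee_pos: [0.6136, 0.161, 0.2722]
eef_rot: [0.488, 0.873, 0.002, 0.001]
ft_force: [1.0, 0.3, -0.7]
width: 0.0234
grip_force: 60.0
```

```bash
python3 - <<'E'
from h import *
import pickle
st();e,q=tcp()
i=r.camera_info("wrist");pickle.dump(i,open("w5.pkl","wb"));a=r.camera("wrist")[:,:,::-1];cv2.imwrite("pics/w5.png",a)
S=[slot(a,i,c) for c in ((.6125,.159),(.471,.140))]
for s in S: print(s[:4])
P=[cv2.resize(cv2.cvtColor(s[4].clip(0,255).astype(np.uint8),cv2.COLOR_GRAY2BGR),(280,280)) for s in S]
t=np.int32(proj(i,e+q.apply([0,0,.1104]))[0]);print(t)
c=cv2.resize(a[t[1]-45:t[1]+95,t[0]-62:t[0]+62],None,fx=4,fy=4,interpolation=cv2.INTER_CUBIC)
cv2.imwrite("pics/c5.png",np.hstack([c,np.vstack(P)]))
E
```

```text
[0.6136 0.161  0.2722] tip [0.614  0.1612 0.1618] yaw 2.1213946101966297 [ 0.9509  0.3405 -0.6806] [ 0.0838 -0.2004 -0.0052] 12.1 59.99862405471504
(array([0.6106, 0.1606], dtype=float32), np.float64(1.5009831567151235), -0.0015, np.float32(94.83601))
(array([0.4703, 0.1398], dtype=float32), np.float64(0.3141592653589793), 0.0015, np.float32(67.272064))
[315 235]
```

View pics/c5.png

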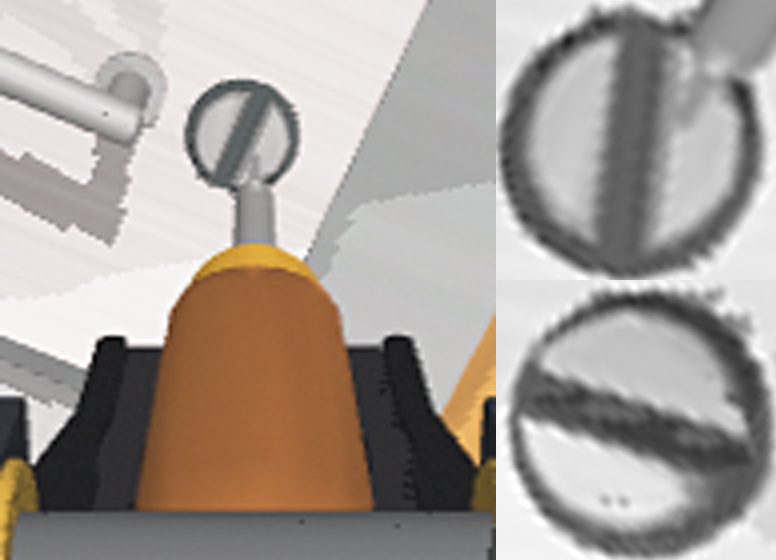

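In the rectified view slot b now stands at about 1.66 rad, i.e. about 1.53 relative to the cover, which is at the stop. Slot a is at about 0.27 and the tip sits where expected. On to fastener a.

Request:
arm_command(moves=[0, 0, -2.5, 0, 1.4, -3.3, 0, 0, 1.4, -3.3, 0, 0, 1.4, -3.3, 0, 0, 1.4, -3.3, 0, 0, 0, 0, 0, 7, 0, 0, 0, 7, 0, 0, 0, 7, 0, 0, 0, 7, 0, 0, 0, 7, 0, 0, 0, 7, 0, 0, 0, 7])

```text
time: 13.15
ee_pos: [0.4777, 0.1392, 0.2942]
eef_rot: [0.808, 0.59, -0.0, -0.0]
ft_force: [0.5, 0.6, -1.4]
width: 0.0235
grip_force: 60.0
```

Request:
arm_command(moves=[0, 0, 0, 7, 0, 0, 0, 7, 0, 0, 0, 7, 0, 0, 0, 7, 0, 0, 0, 7, 0, 0, 0, 7, 0, 0, 0, 7, 0, 0, 0, 7, 0, 0, 2, 0, 0, 0, 1.5, 0, 0, 0, 0, 0])

```text
time: 14.07
ee_pos: [0.4765, 0.1387, 0.2568]
eef_rot: [0.989, 0.145, -0.002, 0.0]
ft_force: [-0.7, -0.4, -1.1]
width: 0.0235
grip_force: 60.0
```

```bash
python3 - <<'E'
from h import *
import pickle
st();e,q=tcp();print(r.read_state()["joint_positions"])
i=r.camera_info("wrist");pickle.dump(i,open("w6.pkl","wb"));a=r.camera("wrist")[:,:,::-1];cv2.imwrite("pics/w6.png",a)
s=slot(a,i,(.4705,.14));print(s[:4])
P=cv2.resize(cv2.cvtColor(s[4].clip(0,255).astype(np.uint8),cv2.COLOR_GRAY2BGR),(280,280))
t=np.int32(proj(i,e+q.apply([0,0,.1104]))[0]);print(t)
c=cv2.resize(a[t[1]-45:t[1]+25,t[0]-62:t[0]+62],None,fx=4,fy=4,interpolation=cv2.INTER_CUBIC)
cv2.imwrite("pics/c6.png",np.hstack([c,P]))
E
```

```text
[0.4765 0.1387 0.2568] tip [0.4761 0.1386 0.1464] yaw 0.2901323484024842 [-0.6718 -0.3861 -1.135 ] [-0.0202  0.0286  0.0214] 14.0667 59.99865927180508
[ 0.678   0.1507 -1.1298  1.6921  0.1374  1.39   -1.7534]
(array([0.4704, 0.1381], dtype=float32), np.float64(0.4363323129985824), 0.00175, np.float32(86.34127))
[316 235]
```

View pics/c6.png

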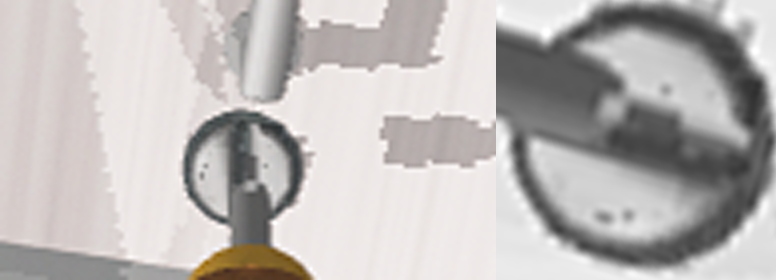

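Fastener a's head is centred at crop (243,167), slot at about 0.28 rad; the tip, at (250,185), is about 4.5 mm along and 2 mm across from it. That was the last picture; I continue with numbers only.

Request:
arm_command(moves=[-0.25, -0.1, 0, 0, -0.2, -0.1, 0, 0, 0, 0, 0, 0])

```text
time: 14.37
ee_pos: [0.4731, 0.1406, 0.2608]
eef_rot: [0.989, 0.145, 0.001, 0.0]
ft_force: [0.9, -0.3, -1.1]
width: 0.0237
grip_force: 60.0
```

```bash
python3 -c "
from h import *
st()"
```

```text
[0.4731 0.1406 0.2608] tip [0.4733 0.1406 0.1504] yaw 0.2906664989553343 [ 0.8962 -0.261  -1.0834] [-0.0029 -0.0147  0.0059] 14.3667 59.998337797878776
```

Request:
arm_command(moves=[-0.2, 0, 0.5, 0, 0, 0, 1, 0, 0, 0, 1, 0, 0, 0, 0.5, 0, 0, 0, 0.2, 0, 0, 0, 0.2, 0, 0, 0, 0, 0, 0, 0, 0, 0])

```text
time: 15.03
ee_pos: [0.4714, 0.1397, 0.2261]
eef_rot: [0.989, 0.145, 0.0, -0.0]
ft_force: [0.2, 0.6, -0.1]
width: 0.0237
grip_force: 60.0
```

```bash
python3 -c "
from h import *
st()"
```

```text
[0.4714 0.1397 0.2261] tip [0.4715 0.1398 0.1157] yaw 0.290334449143189 [ 0.2388  0.5582 -0.0561] [0.0082 0.0151 0.0245] 15.0333 59.99843560246518
```

Request:
arm_command(moves=[0, 0, 0.2, 0, 0, 0, 0.1, 0, 0, 0, 0, -5, 0, 0, 0, -6, 0, 0, 0, -6, 0, 0, 0, -6, 0, 0, 0, -6, 0, 0, 0, -6, 0, 0, 0, -6, 0, 0, 0, -6, 0, 0, 0, -6, 0, 0, 0, 0])

```text
time: 16.03
ee_pos: [0.4721, 0.141, 0.2247]
eef_rot: [0.819, 0.574, 0.002, -0.0]
ft_force: [-3.2, 0.3, 13.3]
width: 0.0234
grip_force: 60.0
```

```bash
python3 -c "
from h import *
st()"
```

```text
[0.4721 0.141  0.2247] tip [0.4724 0.1413 0.1143] yaw 1.2224340872538564 [-3.1858  0.3119 13.3376] [ 0.5185  0.8772 -0.1106] 16.0333 60.00431610761552
```

Request:
arm_command(moves=[-0.1, 0, 0, -6, 0, 0, 0, -6, 0, 0, 0, -6, 0, 0, 0, -6, 0, 0, 0, -6, 0, 0, 0, -6, 0, 0, 0, -4, 0, 0, 0, 0])

```text
time: 16.7
ee_pos: [0.4707, 0.1412, 0.2247]
eef_rot: [0.574, 0.819, 0.002, -0.001]
ft_force: [-6.8, 4.2, 15.8]
width: 0.0235
grip_force: 60.0
```

```bash
python3 -c "
from h import *
st()"
```

```text
[0.4707 0.1412 0.2247] tip [0.4708 0.1416 0.1143] yaw 1.9196119074820819 [-6.807   4.1605 15.7533] [ 1.3681  2.2451 -0.1107] 16.7 60.01407176430803
```

Request:
arm_command(moves=[0, 0, 0, -4, 0, 0, 0, -3, 0, 0, 0, 0])

```text
time: 16.95
ee_pos: [0.4704, 0.1412, 0.2246]
eef_rot: [0.523, 0.852, 0.002, -0.001]
ft_force: [-8.7, 4.5, 16.7]
width: 0.0236
grip_force: 60.0
```

```bash
python3 -c "
from h import *
st()"
```

```text
[0.4704 0.1412 0.2246] tip [0.4705 0.1416 0.1142] yaw 2.040603756135484 [-8.6687  4.5337 16.6989] [ 1.3742  2.5681 -0.0802] 16.95 60.014999766717665
```

Request:
arm_command(moves=[0, -0.2, 0, 0, 0, 0, 0, -4, 0, 0, 0, -3, 0, 0, 0, 0, 0, 0, -0.5, 0, 0, 0, -2, 0, 0, 0, -3, 0, 0, 0, -2, 0, 0, 0, 0, 0])

```text
time: 17.7
ee_pos: [0.4706, 0.1384, 0.3017]
eef_rot: [0.472, 0.881, 0.002, 0.002]
ft_force: [0.6, -0.4, -0.1]
width: 0.0237
grip_force: 60.0
```

```bash
cat >> h.py <<'E'
def slotfit(img,i,c):
    "slot yaw by PCA of dark pixels inside the head, whole slot weighting, and by template with a finite-width bar"
    p=slot(img,i,c)[4]; N=240; q=cv2.GaussianBlur(p,(0,0),3); res=[]
    yy,xx=np.mgrid[0:N,0:N]
    for cx in range(105,136,3):
        for cy in range(105,136,3):
            u,v=xx-cx,yy-cy; m=(u*u+v*v)<68**2; z=q[m]; z=(z-z.mean())/z.std()
            for a in np.radians(np.arange(-90,90,3)):
                b=(abs(-u[m]*np.sin(a)+v[m]*np.cos(a))<24).astype(float); res.append((((b-b.mean())/b.std()*z).mean(),a,(cx-120)*.03/N,(cy-120)*.03/N))
    return max(res)
E
python3 - <<'E'
from h import *
import pickle
st()
i=r.camera_info("wrist");pickle.dump(i,open("w7.pkl","wb"));a=r.camera("wrist")[:,:,::-1];cv2.imwrite("pics/w7.png",a)
A,B=(.471,.140),(.6129,.159)
for w,cs in(("w1",(A,B)),("w4",(A,B)),("w5",(A,B)),("w7",(A,B))):
    i=pickle.load(open(w+".pkl","rb"));a=cv2.imread(f"pics/{w}.png")
    for c in cs:
        u=proj(i,[c+(.1185,)])[0]
        if 0<u[0]<640 and 0<u[1]<480: print(w,"a" if c is A else "b",u,slotfit(a,i,c))
E
```

```text
[0.4706 0.1384 0.3017] tip [0.4712 0.1385 0.1913] yaw 2.1573576906270917 [ 0.6051 -0.3666 -0.1128] [ 0.0227 -0.1541 -0.0331] 17.7 59.998610507464036
w1 a [386.6765 205.9302] (np.float64(0.1651797764669882), np.float64(-1.1519173063162575), 0.0018749999999999997, 0.0018749999999999997)
w1 b [393.7302  67.0384] (np.float64(0.17018592286101145), np.float64(-1.3089969389957472), 0.0018749999999999997, 0.0018749999999999997)
w4 a [164.2843 210.5716] (np.float64(0.17167193907465197), np.float64(-1.2566370614359172), -0.0018749999999999997, 0.0)
w4 b [312.9481 224.1612] (np.float64(0.1856814448387441), np.float64(-0.05235987755982989), 0.000375, -0.00075)
w5 a [172.3435 164.0839] (np.float64(0.17216890059662546), np.float64(-1.1519173063162575), 0.0018749999999999997, 0.0018749999999999997)
w5 b [313.5965 224.6944] (np.float64(0.20196542963528108), np.float64(0.15707963267948966), -0.000375, 0.0011250000000000001)
w7 a [316.165  215.1756] (np.float64(0.4353744761038969), np.float64(-1.2042771838760873), 0.0018749999999999997, 0.0018749999999999997)
w7 b [431.2627 269.9043] (np.float64(0.25566832424543945), np.float64(-1.413716694115407), 0.0018749999999999997, 0.0018749999999999997)
```

```bash
sed -i 's/z=(z-z.mean())\/z.std()/z=(z.mean()-z)\/z.std()/;s/)<24)/)<17)/' h.py; python3 - <<'E'
from h import *
import pickle
A,B=(.471,.140),(.6129,.159)
for w,cs in(("w1",(A,B)),("w4",(A,B)),("w5",(A,B)),("w7",(A,B))):
    i=pickle.load(open(w+".pkl","rb"));a=cv2.imread(f"pics/{w}.png")
    for c in cs: print(w,"a" if c is A else "b",np.array(slotfit(a,i,c)))
E
```

```text
w1 a [ 0.8767  0.3142 -0.0015  0.0004]
w1 b [ 0.8841  0.2618 -0.0015  0.0004]
w4 a [ 0.8944  0.3142 -0.0004  0.0008]
w4 b [0.8232 1.5184 0.     0.0008]
w5 a [ 0.8893  0.3142 -0.0019  0.    ]
w5 b [ 0.8182 -1.4661 -0.0008 -0.0015]
w7 a [ 0.8033 -1.4661 -0.0019 -0.0019]
w7 b [ 0.8391 -1.4661 -0.0019 -0.0019]
```

Request:
arm_command(moves=[2.4, 2.9, 0, 0, 2.4, 2.9, 0, 0, 2.4, 2.9, 0, 0, 2.4, 2.9, 0, 0, 2.4, 2.9, 0, 0, 2.4, 2.9, 0, 0, 2.4, 2.7, 0, 0, 0, 0, 0, 7, 0, 0, 0, 7, 0, 0, 0, 7, 0, 0, 0, 7, 0, 0, 0, 7])

```text
time: 18.75
ee_pos: [0.5357, 0.3617, 0.2988]
eef_rot: [0.717, 0.697, 0.001, -0.0]
ft_force: [-0.3, -0.4, -0.1]
width: 0.0241
grip_force: 60.0
```

Request:
arm_command(moves=[0, 0, 0, 7, 0, 0, 0, 7, 0, 0, 0, 7, 0, 0, 0, 7, 0, 0, 0, 7, 0, 0, 0, 7, 0, 0, 0, 7, 0, 0, 0, 7, 0, 0, 0, 1.4, 0, 0, 0, 0, 0, 0, 0, 0])

```text
time: 19.67
ee_pos: [0.5358, 0.3617, 0.2997]
eef_rot: [0.962, 0.271, 0.001, -0.001]
ft_force: [1.7, 0.7, -1.0]
width: 0.0238
grip_force: 60.0
```

```bash
python3 -c "
from h import *
st();print(delta([.5444,.3904,.22],.545))"
```

```text
[0.5358 0.3617 0.2997] tip [0.536  0.3619 0.1893] yaw 0.5498894068189485 [ 1.7229  0.7472 -0.9955] [-0.0573 -0.0104 -0.0291] 19.6667 59.9987764202524
(array([ 2.2156, -1.9933,  7.9812]), np.float64(0.2801423750482316))
```

Request:
arm_command(moves=[1.1, -1, 1, 0, 1.1, -1, 2, 0, 0, 0, 2.5, 0, 0, 0, 2, 0, 0, 0, 0.5, 0, 0, 0, 0, 0])

```text
time: 20.17
ee_pos: [0.5441, 0.3897, 0.2188]
eef_rot: [0.963, 0.271, -0.0, -0.0]
ft_force: [0.1, -0.1, -0.7]
width: 0.0237
grip_force: 60.0
```

```bash
python3 -c "
from h import *
st();print(delta([.5444,.3904,.1254],.545))"
```

```text
[0.5441 0.3897 0.2188] tip [0.544  0.3898 0.1084] yaw 0.548047834522462 [ 0.1116 -0.1266 -0.7366] [ 0.0169  0.0198 -0.0148] 20.1667 59.998557953804266
(array([ 0.0623, -0.0327,  9.3419]), np.float64(0.17462805479133317))
```

Entering the hole: first 4 cm slowly, then check the force.

Request:
arm_command(moves=[0, 0, 1, 0, 0, 0, 0.8, 0, 0, 0, 0.8, 0, 0, 0, 0.8, 0, 0, 0, 0.8, 0, 0, 0, 0, 0])

```text
time: 20.67
ee_pos: [0.5441, 0.39, 0.1765]
eef_rot: [0.963, 0.27, 0.0, -0.0]
ft_force: [0.6, -1.1, -1.6]
width: 0.0235
grip_force: 60.0
```

```bash
python3 -c "
from h import *
st();print(delta([.5444,.3904,.1254],.545))"
```

```text
[0.5441 0.39   0.1765] tip [0.5441 0.3901 0.0661] yaw 0.5462907550746678 [ 0.575  -1.1013 -1.6187] [-0.0007  0.0038 -0.0212] 20.6667 59.99868921790039
(array([ 0.0468, -0.0157,  5.1104]), np.float64(0.07395481816355226))
```

Tip is through the board. Lower to the shoulder.

Request:
arm_command(moves=[0, 0, 1.5, 0, 0, 0, 1.5, 0, 0, 0, 1.2, 0, 0, 0, 0.5, 0, 0, 0, 0.3, 0, 0, 0, 0.2, 0, 0, 0, 0, 0])

```text
time: 21.25
ee_pos: [0.5448, 0.3909, 0.1268]
eef_rot: [0.963, 0.27, 0.002, -0.001]
ft_force: [0.3, 0.6, -0.9]
width: 0.0238
grip_force: 60.0
```

```bash
python3 -c "
from h import *
st()"
```

```text
[0.5448 0.3909 0.1268] tip [0.545  0.3913 0.0164] yaw 0.5461958784940292 [ 0.281   0.6477 -0.941 ] [ 0.0129  0.0167 -0.0094] 21.25 59.99862269178266
```

Request:
arm_command(moves=[0, 0, 0.15, 0, 0, 0, 0, 0, 0, 0, 0, 0])

```text
time: 21.5
ee_pos: [0.545, 0.3912, 0.1263]
eef_rot: [0.963, 0.27, 0.002, -0.001]
ft_force: [-0.9, -1.0, 4.6]
width: 0.0235
grip_force: 60.0
```

Request:
arm_command(moves=[0, 0, 0, 0, 0, 0, 0, 0, 0, 0, 0, 0, 0, 0, 0, 0, 0, 0, 0, 0, 0, 0, 0, 0, 0, 0, 0, 0, 0, 0, 0, 0, 0, 0, 0, 0], fingers=100)

```text
time: 22.25
ee_pos: [0.5447, 0.3908, 0.125]
eef_rot: [0.963, 0.27, 0.001, -0.001]
ft_force: [-0.0, 0.6, -0.2]
width: 0.0758
grip_force: 0.0
```

Request:
arm_command(moves=[0, 0, -1, 0, 0, 0, -2.5, 0, 0, 0, -4, 0, 0, 0, -4, 0, 0, 0, -4, 0, -2, 0, -2, 6, -4, 0, 0, 6, -2.5, 0, 0, 6, 0, 0, 0, 6, 0, 0, 0, 0])

```text
time: 23.08
ee_pos: [0.4666, 0.3544, 0.3015]
eef_rot: [0.998, 0.061, 0.003, -0.001]
ft_force: [0.7, 0.1, -0.6]
width: 0.0872
grip_force: 0.0
```

```bash
python3 - <<'E'
from h import *
import pickle
st();i=r.camera_info("wrist");a=r.camera("wrist")[:,:,::-1];cv2.imwrite("pics/w8.png",a);pickle.dump(i,open("w8.pkl","wb"))
# driver handle blob: brown, at top ~.19
hsv=cv2.cvtColor(a,cv2.COLOR_BGR2HSV);m=cv2.inRange(hsv,(5,110,60),(14,230,200))
n,l,s,c=cv2.connectedComponentsWithStats(m)
for k in range(1,n):
    if s[k,4]>150: print(s[k],c[k],on(i,c[k:k+1],.18))
H=np.array([.5444,.3895,.09]);print(proj(i,[H,H+[0,0,.101]]))
E
```

```text
[0.4666 0.3544 0.3015] tip [0.4671 0.3547 0.1911] yaw 0.12299727007333797 [ 0.708   0.1282 -0.5882] [0.0294 0.0197 0.0198] 23.0833 0.0
[ 267  115   38   41 1067] [285.2765 134.8754] [[0.5457 0.3902 0.18  ]]
[277 219  33  35 427] [294.6674 232.0281] [[0.4649 0.374  0.18  ]]
[[293.4673 137.5929]
 [284.7527 136.449 ]]
```

Screwdriver stands where it was (blob at (285,135), predicted top (285,136)), and the shoulder was in contact before release. Next, the cover.

Request:
arm_command(moves=[0.8, 3.5, 0, -0.6, 0.8, 3.6, 0, 0, 0.8, 3.5, 0, 0, 0.8, 3.6, 0, 0, 0.8, 3.5, 0, 0, 0.8, 3.5, 2, 0, 0, 0, 3.5, 0, 0, 0, 3.5, 0, 0, 0, 1, 0, 0, 0, 0, 0])

```text
time: 23.97
ee_pos: [0.543, 0.1509, 0.197]
eef_rot: [0.998, 0.07, -0.001, -0.001]
ft_force: [-0.0, -0.8, 0.6]
width: 0.0868
grip_force: 0.0
```

```bash
python3 - <<'E'
from h import *
st();print(delta([.5415,.150,.128],.133))
E
```

```text
[0.543  0.1509 0.197 ] tip [0.5426 0.1512 0.0866] yaw 0.14058695535772384 [-0.0487 -0.8231  0.6104] [ 0.0216  0.0536 -0.0017] 23.9667 0.0
(array([-0.1396,  0.0896,  6.9004]), np.float64(0.4347005213517479))
```

Request:
arm_command(moves=[-0.15, 0.1, 1.5, 0.4, 0, 0, 2, 0, 0, 0, 2, 0, 0, 0, 1, 0, 0, 0, 0.4, 0, 0, 0, 0, 0])

```text
time: 24.47
ee_pos: [0.5432, 0.1508, 0.1311]
eef_rot: [0.998, 0.066, 0.001, -0.001]
ft_force: [-0.4, 0.0, 0.2]
width: 0.0869
grip_force: 0.0
```

Request:
arm_command(moves=[0, 0, 0, 0, 0, 0, 0, 0, 0, 0, 0, 0, 0, 0, 0, 0, 0, 0, 0, 0, 0, 0, 0, 0, 0, 0, 0, 0, 0, 0, 0, 0, 0, 0, 0, 0, 0, 0, 0, 0, 0, 0, 0, 0, 0, 0, 0, 0], fingers=0, squeeze=40)

```text
time: 25.47
ee_pos: [0.5427, 0.1503, 0.1304]
eef_rot: [0.998, 0.065, 0.001, -0.001]
ft_force: [0.7, -0.3, -1.1]
width: 0.0149
grip_force: 0.0
```

```bash
python3 - <<'E'
from h import *
st()
E
```

```text
[0.5427 0.1503 0.1304] tip [0.543  0.1505 0.02  ] yaw 0.1308058419922911 [ 0.7321 -0.3022 -1.1257] [-0.0567 -0.0241 -0.0132] 25.4667 0.0
```

Request:
arm_command(moves=[0, 0, 0.2, 0, 0, 0, 0, 0, 0, 0, 0, 0, 0, 0, 0, 0, 0, 0, 0, 0, 0, 0, 0, 0], squeeze=60)

```text
time: 25.97
ee_pos: [0.5432, 0.1499, 0.1293]
eef_rot: [0.998, 0.065, 0.002, -0.001]
ft_force: [-2.1, -3.0, 9.8]
width: 0.008
grip_force: 60.0
```

Request:
arm_command(moves=[0, 0, -0.3, 0, 0, 0, -0.3, 0, 0, 0, -0.3, 0, 0, 0, -0.3, 0, 0, 0, 0, 0])

```text
time: 26.38
ee_pos: [0.5428, 0.1504, 0.1409]
eef_rot: [0.998, 0.065, 0.001, -0.001]
ft_force: [0.1, 0.7, -5.5]
width: 0.0078
grip_force: 60.0
```

```bash
python3 - <<'E'
from h import *
st()
E
```

```text
[0.5428 0.1504 0.1409] tip [0.5431 0.1507 0.0305] yaw 0.13084737379745173 [ 0.1272  0.7425 -5.4833] [ 0.0394 -0.024   0.0373] 26.3833 59.99256491661072
```

Request:
arm_command(moves=[0, 0, -1, 0, 0, 0, -1.5, 0, 0, 0, -1.5, 0, 0, 0, -0.5, 0, 0, 0, 0, 0, 0, 1, 0, 0, 0, 2, 0, 0, 0, 2.5, 0, 0, 0, 2.5, 0, 0, 0, 2.5, 0, 0, 0, 2.5, 0, 0])

```text
time: 27.3
ee_pos: [0.559, 0.019, 0.184]
eef_rot: [0.998, 0.065, 0.0, -0.001]
ft_force: [0.7, 0.3, -5.5]
width: 0.0084
grip_force: 60.0
```

```bash
python3 - <<'E'
from h import *
import pickle
st();i=pickle.load(open("w1.pkl","rb"))
g=on(i,[[482,0],[453,258]],.085);n=np.array([-.1321,.9912,0]);print("grille +y edge minus cover centre",g@n-np.array([.5415,.150,0])@n)
E
```

```text
[0.559 0.019 0.184] tip [0.559  0.0192 0.0736] yaw 0.13030527119635008 [ 0.6506  0.268  -5.5156] [ 0.003  -0.0061  0.0055] 27.3 59.995079040527344
grille +y edge minus cover centre [-0.0966 -0.0973]
```

Request:
arm_command(moves=[0, 2.5, 0, 0, 0, 2.5, 0, 0, 0, 2.5, 0, 0, 0, 1.7, 0, 0, 0, 0.8, 0.5, 0, 0, 0, 1.2, 0, 0, 0, 1.2, 0, 0, 0, 1, 0, 0, 0, 0.5, 0, 0, 0, 0.3, 0, 0, 0, 0.2, 0, 0, 0, 0, 0])

```text
time: 28.3
ee_pos: [0.5727, -0.0772, 0.1358]
eef_rot: [0.998, 0.066, 0.001, -0.001]
ft_force: [-0.3, 0.0, -6.0]
width: 0.0085
grip_force: 60.0
```

```bash
python3 - <<'E'
from h import *
st()
E
```

```text
[ 0.5727 -0.0772  0.1358] tip [ 0.573  -0.0769  0.0254] yaw 0.13155772327844323 [-0.2607  0.0485 -5.9513] [ 0.023  -0.0636 -0.005 ] 28.3 59.99371290206909
```

Request:
arm_command(moves=[0, 0, 0.2, 0, 0, 0, 0.2, 0, 0, 0, 0.15, 0, 0, 0, 0.1, 0, 0, 0, 0.1, 0, 0, 0, 0.1, 0, 0, 0, 0, 0, 0, 0, 0, 0])

```text
time: 28.97
ee_pos: [0.5728, -0.0777, 0.1275]
eef_rot: [0.998, 0.065, 0.001, -0.001]
ft_force: [-0.8, 0.4, -5.5]
width: 0.0086
grip_force: 60.0
```

```bash
python3 - <<'E'
from h import *
st()
E
```

```text
[ 0.5728 -0.0777  0.1275] tip [ 0.573  -0.0775  0.0171] yaw 0.130780638829831 [-0.823   0.3535 -5.5111] [-0.0224 -0.0098  0.0421] 28.9667 59.9935519695282
```

Not yet in contact; going down in small steps.

Request:
arm_command(moves=[0, 0, 0.1, 0, 0, 0, 0.1, 0, 0, 0, 0.1, 0, 0, 0, 0, 0, 0, 0, 0, 0])

```text
time: 29.38
ee_pos: [0.573, -0.0778, 0.1272]
eef_rot: [0.998, 0.065, 0.002, -0.0]
ft_force: [-13.5, 0.4, 19.9]
width: 0.008
grip_force: 60.0
```

Request:
arm_command(moves=[0, 0, 0.1, 0, 0, 0, 0.1, 0, 0, 0, 0, 0, 0, 0, 0, 0])

```text
time: 29.72
ee_pos: [0.573, -0.0778, 0.1271]
eef_rot: [0.998, 0.065, 0.002, 0.0]
ft_force: [-20.7, 0.3, 37.5]
width: 0.0082
grip_force: 60.0
```

Request:
arm_command(moves=[0, 0, -0.2, 0, 0, 0, -0.15, 0, 0, 0, 0, 0])

```text
time: 29.97
ee_pos: [0.5732, -0.0778, 0.1273]
eef_rot: [0.998, 0.065, 0.002, -0.001]
ft_force: [-5.5, -0.0, 10.2]
width: 0.0083
grip_force: 60.0
```

Request:
arm_command(moves=[0, 0, -0.1, 0, 0, 0, 0, 0], squeeze=20)

```text
time: 30.13
ee_pos: [0.5731, -0.0777, 0.1273]
eef_rot: [0.998, 0.065, 0.002, -0.001]
ft_force: [-2.2, 0.7, 2.8]
width: 0.0094
grip_force: 20.0
```

Request:
arm_command(moves=[0, 0, 0, 0, 0, 0, 0, 0, 0, 0, 0, 0, 0, 0, 0, 0, 0, 0, 0, 0, 0, 0, 0, 0, 0, 0, 0, 0], fingers=70)

```text
time: 30.72
ee_pos: [0.5728, -0.0777, 0.1269]
eef_rot: [0.998, 0.065, 0.001, -0.001]
ft_force: [-0.3, 0.2, -0.1]
width: 0.0479
grip_force: 0.0
```

Request:
arm_command(moves=[0, 0, -1, 0, 0, 0, -2, 0, 0, 0, -3, 0, 0, 0, -3, 0, 0, 0, -3, 0, 0, 0, -3, 0, -2, 0, -3, 0, -3, 0, -1, 0, -3, 0, 0, 0, 0, 0, 0, 0])

```text
time: 31.55
ee_pos: [0.4899, -0.0893, 0.319]
eef_rot: [0.998, 0.065, 0.002, 0.0]
ft_force: [0.6, -1.0, 0.0]
width: 0.0606
grip_force: 0.0
```

```bash
python3 - <<'E'
from h import *
st();i=r.camera_info("wrist");a=r.camera("wrist")[:,:,::-1];cv2.imwrite("pics/w9.png",a)
P=np.array([.5725,-.0785,.111]);u=np.array([.9912,.1321,0]);n=np.array([-.1321,.9912,0])
print("expected corners",proj(i,[P+sx*.1*u+sy*.075*n for sx in(1,-1) for sy in(1,-1)]))
hsv=cv2.cvtColor(a,cv2.COLOR_BGR2HSV);m=cv2.inRange(hsv,(0,0,215),(180,40,255));m=cv2.morphologyEx(m,cv2.MORPH_OPEN,np.ones((5,5)))
k,_=cv2.findContours(m,0,2);k=[max(k,key=cv2.contourArea)];q=cv2.minAreaRect(k[0]);print(cv2.contourArea(k[0]),q,cv2.boxPoints(q))
print(on(i,cv2.boxPoints(q),.111))
# side camera check of driver
s=r.camera_info("side");b=r.camera("side")[:,:,::-1]
mm=cv2.inRange(cv2.cvtColor(b,cv2.COLOR_BGR2HSV),(3,110,50),(14,255,200))[290:345,295:330]
y,x=np.nonzero(mm);print("driver blob side",x.mean()+295,y.min()+290,y.max()+290, proj(s,[[.5444,.3895,.191],[.5444,.3895,.095]]))
E
```

```text
[ 0.4899 -0.0893  0.319 ] tip [ 0.4904 -0.0894  0.2086] yaw 0.12942803871482117 [ 0.5975 -0.9897  0.0224] [-0.0348 -0.0443 -0.0107] 31.55 0.0
expected corners [[239.4731  28.8499]
 [392.7482  28.379 ]
 [251.3667 226.8277]
 [381.8739 226.4582]]
27157.0 ((315.0, 130.0), (196.0, 150.0), 90.0) [[240.  32.]
 [390.  32.]
 [390. 228.]
 [240. 228.]]
[[ 0.6591  0.0084  0.111 ]
 [ 0.6781 -0.1376  0.111 ]
 [ 0.4827 -0.1757  0.111 ]
 [ 0.4604 -0.0045  0.111 ]]
driver blob side 310.2005899705015 299 328 [[310.1473 299.3006]
 [311.2874 326.9794]]
```

The cover's outline matches the flat, laid position to within 2 to 4 px, and the driver's blob agrees with upright and fully down. Handing in.

```bash
python3 -c "
from bench import r
print(r.close_job())"
```

```text
the job is handed in; nothing more can be done
None
```

The job is handed in, with no verdict returned: both fasteners measured about 1.54 rad (at the stop), the screwdriver is upright and fully down in its rack hole, and the cover lies flat, right way up, near the middle of the perforated top at 31.6 s; the awl, glue bottle, hub and clamp were not touched as far as I can tell, but I did not re-measure them.

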